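# Free the jammed slide tray with the release pin

### The job

The slide reader has shut with its slide tray locked inside. Take the release pin from the tool rack and push it straight down through the round access hole in the top of the reader until the hidden latch lets go and the tray springs fully out of the front; then hang the pin back in the same place in the rack and let go of it.

Things in the scene. Friction and masses are not known exactly. Their poses are not given: they have to be found in the camera images.
- release_pin: Steel rod, 8 mm thick, 70 mm long, under a 40 mm collar (z = 70 to 75 mm) and a plain wooden cylinder handle, 20 mm wide (z = 75 to 120). Origin: rod's lower tip; z up. Hangs by its collar in one of three 22 mm holes, 75 mm apart along its y axis, of a fixed rack (top 95 mm above the table). The other two tools have a mushroom knob and a T-bar, tops 43 mm over the rack. Side and order vary.
- access_hole (a point): Centre of the mouth of a round hole, 24 mm wide, in the flat 10 mm thick top of the fixed white slide reader (220 x 180 mm, top 130 mm above the table), near a back corner. z up, x to the reader's back; the tray comes out to -x. The latch's flat 40 mm pad lies straight below, 48 mm under the top. The square 24 mm opening 90 mm away is a blind recess, 8 mm deep.
- latch (a joint): How far the latch pad is pressed down, m: 0 at rest, at most 0.024. It frees the tray at about 0.008 (pin's tip 56 mm below the reader's top); with the tip 62 to 68 mm down it is surely tripped and the collar still clears the top. A spring, 3.5 N at first and 9 N at 0.020, brings it up again.
- tray (a joint): How far the slide tray is out of the reader's front, m: 0 shut and locked, 0.060 fully out. Grey front 110 mm wide, 19 to 51 mm above the table, three glass slides behind it. Once the latch is tripped its own spring drives it out in about half a second and it stays out.
Not all that is in view belongs to the job. What is shaped like the release_pin but black is not meant.

How it is judged:
By the outcome, as a careful person would: the job done as asked, in the order asked, and still so for the second after the job is handed in, with the robot touching nothing.
It also fails if it takes over 56 s, if anything falls off the work surface, if the arm or the gripper's body presses on something with over 40 N, if the wrist force passes 120 N, or if a joint passes its speed limit or range.

### The arm

A 6-joint arm with a two-finger parallel gripper is mounted at the origin on the work surface. World frame = base frame: x ahead of the robot, y to its left, z up, the work surface at z = 0. Lengths are in m, angles in rad, forces in N, time in s.
With the tool pointing down it reaches from about 0.375 to 0.925 m from the base axis. Payload 5.7 kg.
Tool frame: the origin (TCP) lies at the very end of the fingers, on their centre line; the grasp point (between the pads) lies 19 mm behind it; z points along the fingers, y is the direction in which the jaws open and shut (so a half turn about z gives the same grasp; the last joint's range is limited). The gripper opens to 85 mm and grips with 20 to 120 N. Pads are 22 mm wide; open, the fingers measure 114 mm over their backs; the gripper's body (76 mm by 85 mm) begins 54 mm behind the grasp point. The pads swing forward as they close: fully open they stand 13 mm farther back than shut.
Start: joints at [-1.297, 0.359, 1.51, -0, 1.272, -0.115], TCP at [0.227, -0.555, 0.231] pointing down, gripper open.
Joint ranges: [-2.97, 2.97], [-1.01, 2.36], [0.21, 2.38], [-0.96, 4.11], [0.2, 2.71], [-2.98, 2.98]. Speed limits (rad/s): [2.39, 2.39, 3.14, 3.14, 3.14, 3.14].

### API

Orientations are given as a rotation vector (axis times angle).
In Python, from workcell import manip, hand, ik, status, vision, order gives the robot as it stands. Calls block until the motion is done:
- manip.reach(position, orientation): joint-space move of the TCP to a pose.
- manip.movel(position, rate=0.15, ori=None): straight line of the TCP; ori=None keeps the orientation; rate is the mean speed in m/s.
- manip.move_j(angles): joint-space move.
- hand.move_gripper(opening): opening from 0.0 (shut) to 1.0 (fully open); the grip force is fixed at half the most; returns when the fingers have stopped.
- manip.wait(seconds).
- ik(position, orientation): joint angles nearest the present ones, or None.
- status.sense(): the state.
- vision.grab_frame(name): name is "scene" or "top"; returns the picture (400x640x3 uint8, red, green, blue); there is no depth.
- vision.camera_model(name): a dict with "fx", "fy", "cx", "cy" (pixels), "camera_from_world" (4x4, takes a point from world to camera coordinates). Camera axes: x right, y down, z forward; pixel columns grow to the right and rows downward; lengths in m; the calibration is good to about 2 mm. A picture is of the moment at which its call begins. camera_model takes no time and is no camera call.
A pose or a line that the arm cannot do raises manip.PlanningError and nothing moves.
- order.hand_in(): hands the job in, once; it reports no verdict.
Trained networks look in the newest picture that a camera, given by its name, has taken for a name from the list of things; names that differ only in an ending like _2 or _b are one class to them, and where a whole thing is asked for, a point or a joint stands for the part that bears it (a point fixed in the world has none). Each returns a list of dicts, best first, with "confidence" (0 to 1); they miss things now and then, are a little off and sometimes report something else, mostly with a low value. They report only what shows in the picture. A call takes as long as a camera call. They do not tell look-alikes from the thing itself.
- vision.recognise(camera, thing): "position" ([x, y, z] in m, in the coordinates of the camera as it stood for that picture, good to about 4 mm: the middle of the surface that is visible of it).
- vision.masks_of(camera, thing): "pixels" (400x640 bool, what is visible of it).
The state is a dict: "clock": time; "joints": joint angles; "qd": joint speeds; "tau": joint torques, N m; "tool_pos": TCP position; "tcp_rot": TCP orientation; "contact_force": force on the tool from outside, world axes, zero at the start; "moment": the same for the moment, N m; "width": opening from 0.0 (shut) to 1.0 (fully open).
Only numpy, scipy, OpenCV 4.12 (cv2) and the standard library are available. Lean on these libraries where they do the work, as an engineer would, in place of code of your own. Each camera call takes 0.05 s, during which the arm holds its last target.

## Working session

There is one attempt and no reset: what is moved stays moved. The work goes in short steps, each a Python script; the robot and the scene stay as the last script left them, time stands still between calls to the robot, and variables do not carry over. Pictures are saved under pics/ and viewed, and the job is handed in when it is done.

```bash
mkdir -p pics; ls; python3 - <<'E'
from workcell import manip, hand, ik, status, vision, order
import cv2
s=status.sense();print(s['clock'],s['tool_pos'],s['tcp_rot'],s['width'],s['contact_force'])
for n in ("scene","top"):
    im=vision.grab_frame(n);cv2.imwrite(f"pics/{n}0.png",im[:,:,::-1]);m=vision.camera_model(n);print(n,m)
E
```

```text
pics
0.0 [ 0.22724945 -0.55458504  0.23046414] [-3.08063883e+00 -6.06503714e-01  2.24930462e-04] 1.0038860309294861 [ 0.19941536 -0.50132495  0.50798429]
scene {'fx': 424.16509463957186, 'fy': 424.16509463957186, 'cx': 313.3484473487163, 'cy': 195.42041332476543, 'camera_from_world': array([[ 0.45606477,  0.88988914, -0.01011179, -0.27903136],
       [ 0.74024114, -0.38562898, -0.55075706, -0.31551509],
       [-0.49401212,  0.24369573, -0.83460435,  1.29575846],
       [ 0.        ,  0.        ,  0.        ,  1.        ]])}
top {'fx': 410.97188073974144, 'fy': 410.97188073974144, 'cx': 314.7265594745633, 'cy': 195.07917287703876, 'camera_from_world': array([[-0.01293049, -0.99990991, -0.00360298,  0.0242304 ],
       [-0.98450847,  0.01336128, -0.1748272 ,  0.55507461],
       [ 0.17485959,  0.00128656, -0.98459254,  0.88035758],
       [ 0.        ,  0.        ,  0.        ,  1.        ]])}
```

View pics/scene0.png

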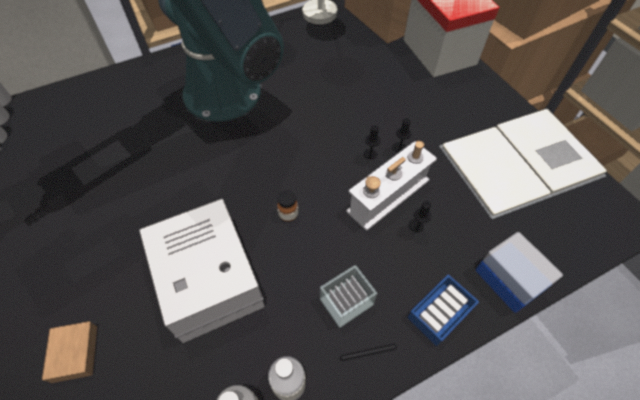

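View pics/top0.png

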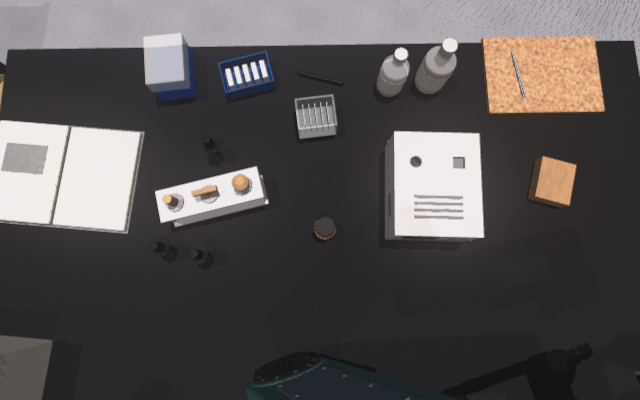

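```bash
python3 - <<'E'
import cv2,numpy as np
t=cv2.imread('pics/top0.png');s=cv2.imread('pics/scene0.png')
f=lambda im,x,y,w,h:cv2.resize(im[y:y+h,x:x+w],(400,300),interpolation=cv2.INTER_CUBIC)
out=np.vstack([np.hstack([f(t,145,130,140,105+35-35),f(t,375,120,160,120)]),np.hstack([f(s,340,110,120,90),f(s,130,200,160,120+30)])])
cv2.imwrite('pics/c1.png',np.clip(out.astype(float)*1.4+15,0,255).astype('uint8'))
E
```

```text
(no output)
```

View pics/c1.png

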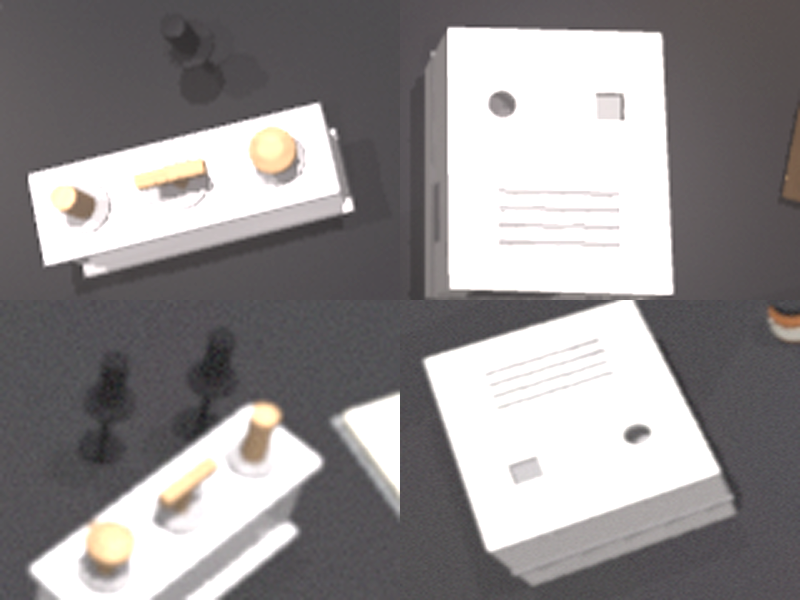

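```bash
cat > h.py <<'E'
import numpy as np, cv2
from workcell import manip, hand, ik, status, vision, order
from scipy.spatial.transform import Rotation as R
def ray(n,u,v,z):
    m=vision.camera_model(n);T=np.array(m['camera_from_world']);Rm=T[:3,:3];c=-Rm.T@T[:3,3]
    d=Rm.T@np.array([(u-m['cx'])/m['fx'],(v-m['cy'])/m['fy'],1]);return c+d*(z-c[2])/d[2]
def proj(n,p):
    m=vision.camera_model(n);T=np.array(m['camera_from_world']);q=T[:3,:3]@np.array(p)+T[:3,3]
    return np.array([m['fx']*q[0]/q[2]+m['cx'],m['fy']*q[1]/q[2]+m['cy']])
E
python3 - <<'E'
from h import *
for n in('top','scene'):
    vision.grab_frame(n)
    T=np.array(vision.camera_model(n)['camera_from_world'])
    for th in ('release_pin',):
        for d in vision.recognise(n,th): print(n,th,round(d['confidence'],2),np.round((np.linalg.inv(T)@np.r_[d['position'],1])[:3],4))
        for i,d in enumerate(vision.masks_of(n,th)):
            y,x=np.nonzero(d['pixels']);print(' mask',round(d['confidence'],2),x.mean().round(1),y.mean().round(1),x.min(),x.max(),y.min(),y.max(),len(x))
            if i==0: cv2.imwrite(f'pics/m_{n}.png',d['pixels'].astype('uint8')*255)
im=cv2.imread('pics/top0.png')
a=cv2.resize(im[145:180,395:475],(800,350),interpolation=cv2.INTER_CUBIC)
im=cv2.imread('pics/scene0.png');
b=cv2.resize(im[255:275,210:240],(390,240),interpolation=cv2.INTER_CUBIC);b2=cv2.resize(im[135:175,400:440],(240,240),interpolation=cv2.INTER_CUBIC)
o=np.zeros((600,800,3),'uint8');o[:350]=a;o[355:595,:390]=b;o[355:595,400:640]=b2
cv2.imwrite('pics/c2.png',o)
print(ray('top',416,161,.13),ray('scene',225,267,.13))
for p in [(208,143),(160,245),(200,255)]:print(p,ray('top',*p,.1))
for p in [(372,133),(404,127),(424,208)]:print(p,ray('scene',*p,.1))
E
```

```text
top release_pin 0.83 [0.5302 0.3107 0.0953]
top release_pin 0.72 [0.4393 0.3478 0.0716]
top release_pin 0.71 [0.4243 0.2602 0.0772]
top release_pin 0.5 [0.6619 0.2486 0.0793]
 mask 0.87 209.5 144.6 201 218 135 154 272
 mask 0.69 172.9 202.0 162 183 195 211 275
 mask 0.61 198.4 254.6 189 208 247 262 237
 mask 0.52 159.3 247.1 148 171 238 256 316
scene release_pin 0.81 [0.6726 0.2426 0.0739]
scene release_pin 0.71 [0.4472 0.3477 0.0718]
scene release_pin 0.64 [0.5421 0.3145 0.1031]
scene release_pin 0.48 [0.4306 0.2675 0.077 ]
 mask 0.79 422.7 213.6 414 431 201 230 324
 mask 0.67 416.3 153.4 407 424 141 163 295
 mask 0.54 403.6 132.5 396 411 118 151 280
 mask 0.5 372.7 139.3 365 380 125 158 285
[ 0.61040544 -0.19578844  0.13      ] [ 0.61236444 -0.1947737   0.13      ]
(208, 143) [0.66507842 0.24863047 0.1       ]
(160, 245) [0.44457445 0.34196199 0.1       ]
(200, 255) [0.42275129 0.25742947 0.1       ]
(372, 133) [0.42536596 0.26235045 0.1       ]
(404, 127) [0.44571502 0.34470809 0.1       ]
(424, 208) [0.66800359 0.2487587  0.1       ]
```

View pics/c2.png

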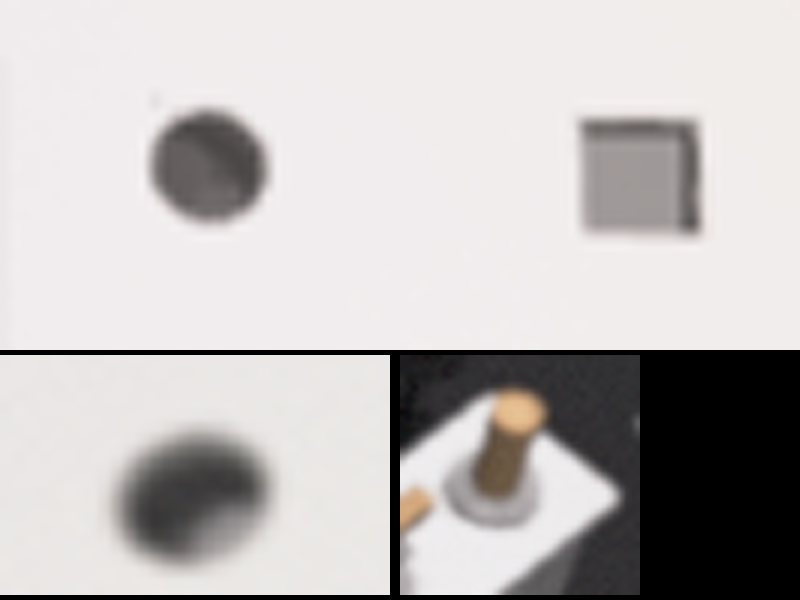

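```bash
python3 - <<'E'
from h import *
print('hole',ray('top',415.5,161.1,.13),ray('scene',224.7,266.4,.13))
print('recess',ray('top',458.5,162.1,.13))
print('pin',ray('top',168,198.8,.145),ray('scene',419.2,143.8,.145))
im=cv2.imread('pics/top0.png');a=cv2.resize(im[165:225,145:225],(800,600),interpolation=cv2.INTER_CUBIC)
P=(ray('top',168,198.8,.145)+ray('scene',419.2,143.8,.145))/2
for z,r in((.145,.01),(.1,.02)):
    pts=np.array([(proj('top',[P[0]+r*np.cos(t),P[1]+r*np.sin(t),z])-[145,165]+.5)*10-.5 for t in np.linspace(0,6.28,40)])
    cv2.polylines(a,[pts.round().astype(int)],True,(0,0,255),1)
cv2.imwrite('pics/c3.png',a)
# rack direction from tools: corners at z=.095 
for p in [(155.5,190),(260.5,167.5),(266,201),(160,221.5)]: print(p,ray('top',*p,.095)[:2])
q0=status.sense()['joints']
E
```

```text
hole [ 0.61020467 -0.19473258  0.13      ] [ 0.61088627 -0.19484881  0.13      ]
recess [ 0.60680864 -0.28430601  0.13      ]
pin [0.53467069 0.31368314 0.145     ] [0.53690663 0.31674147 0.145     ]
(155.5, 190) [0.56294084 0.35980388]
(260.5, 167.5) [0.60966709 0.1339248 ]
(266, 201) [0.53569928 0.12138573]
(160, 221.5) [0.49458514 0.34648173]
```

View pics/c3.png

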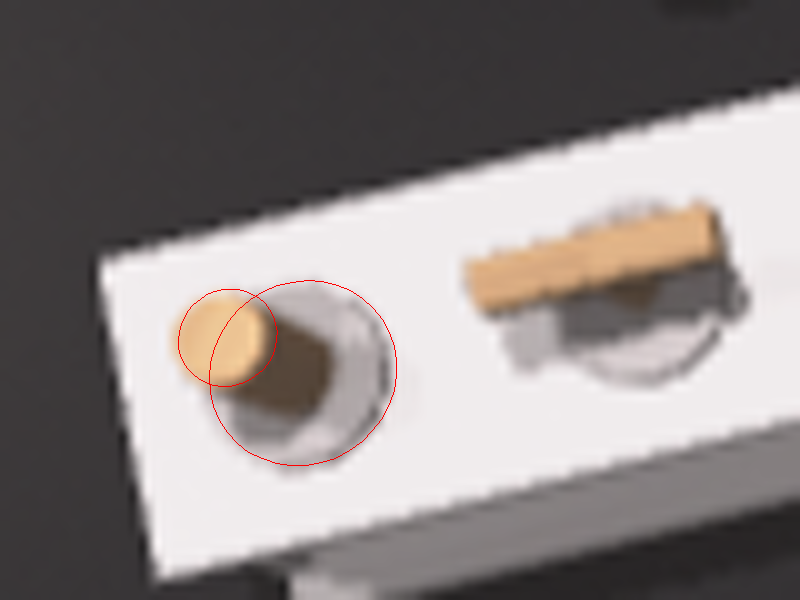

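Candidates: plain wooden handle in the rack at top (170,200) / scene (418,150). T-bar at top (205,192), mushroom at (240,183), and black look-alikes at top (208,143), (160,245), (200,255). The crop shows the plain cylinder on a collar at (168,199), so I choose that one. The hole is the round one at top (415.5,161); the square recess at (459,162) is not it.

```bash
cat >> h.py <<'E'
P=np.array([.5352,.3155]);H=np.array([.6105,-.1948])
def ori(a):
    y=np.array([np.cos(a),np.sin(a),0]);z=np.array([0,0,-1.]);x=np.cross(y,z)
    return R.from_matrix(np.c_[x,y,z]).as_rotvec()
A=np.arctan2(.2025,.979)
def st(m=''):
    s=status.sense();print(m,round(s['clock'],2),np.round(s['tool_pos'],4),'F',np.round(s['contact_force'],2),'M',np.round(s['moment'],2),'w',round(s['width'],3));return s
E
python3 - <<'E'
from h import *
print(status.sense()['joints'])
for a in (A,A+np.pi):
    for p in ([*P,.30],[*P,.107],[*H,.30],[*H,.146]): print(a, p, ik(np.array(p),ori(a)))
E
```

```text
[-1.29711465e+00  3.58905440e-01  1.51053356e+00  6.38476194e-06
  1.27246289e+00 -1.15076980e-01]
0.20396731418693095 [np.float64(0.5352), np.float64(0.3155), 0.3] [ 4.21532534e-01  3.38859769e-01  1.36841301e+00 -4.44089210e-16
  1.43431987e+00  2.17565219e-01]
0.20396731418693095 [np.float64(0.5352), np.float64(0.3155), 0.107] [ 4.21532534e-01  5.17032626e-01  1.59013819e+00 -4.44089210e-16
  1.03442184e+00  2.17565219e-01]
0.20396731418693095 [np.float64(0.6105), np.float64(-0.1948), 0.3] [-4.16596456e-01  3.68740909e-01  1.32330902e+00 -4.44089210e-16
  1.44954273e+00 -6.20563770e-01]
0.20396731418693095 [np.float64(0.6105), np.float64(-0.1948), 0.146] [-4.16596456e-01  4.97274292e-01  1.50971623e+00 -4.44089210e-16
  1.13460214e+00 -6.20563770e-01]
3.3455599677767243 [np.float64(0.5352), np.float64(0.3155), 0.3] [ 4.21532534e-01  3.38859769e-01  1.36841301e+00 -4.44089210e-16
  1.43431987e+00 -2.92402743e+00]
3.3455599677767243 [np.float64(0.5352), np.float64(0.3155), 0.107] [ 4.21532534e-01  5.17032626e-01  1.59013819e+00 -4.44089210e-16
  1.03442184e+00 -2.92402743e+00]
3.3455599677767243 [np.float64(0.6105), np.float64(-0.1948), 0.3] [-4.16596456e-01  3.68740909e-01  1.32330902e+00 -4.44089210e-16
  1.44954273e+00  2.52102888e+00]
3.3455599677767243 [np.float64(0.6105), np.float64(-0.1948), 0.146] [-4.16596456e-01  4.97274292e-01  1.50971623e+00 -4.44089210e-16
  1.13460214e+00  2.52102888e+00]
```

```bash
python3 - <<'E'
from h import *
manip.reach(np.array([*P,.25]),ori(A)); st('above')
im=vision.grab_frame('scene');cv2.imwrite('pics/s1.png',im[:,:,::-1])
manip.movel(np.array([*P,.108]),rate=.12); st('down')
hand.move_gripper(0.0); st('closed')
im=vision.grab_frame('scene');cv2.imwrite('pics/s2.png',cv2.resize(im[80:240,330:490,::-1],(600,600)))
E
```

```text
above 3.62 [0.5356 0.3148 0.25  ] F [-0.26 -0.4   0.28] M [ 0.02 -0.02  0.  ] w 1.001
down 5.01 [0.5358 0.3158 0.1088] F [-0.29  0.2   0.24] M [-0.02  0.    0.07] w 1.005
closed 5.63 [0.5353 0.3156 0.1082] F [-0.72  0.78  2.34] M [-0.04  0.08  0.01] w 0.22
```

View pics/s2.png

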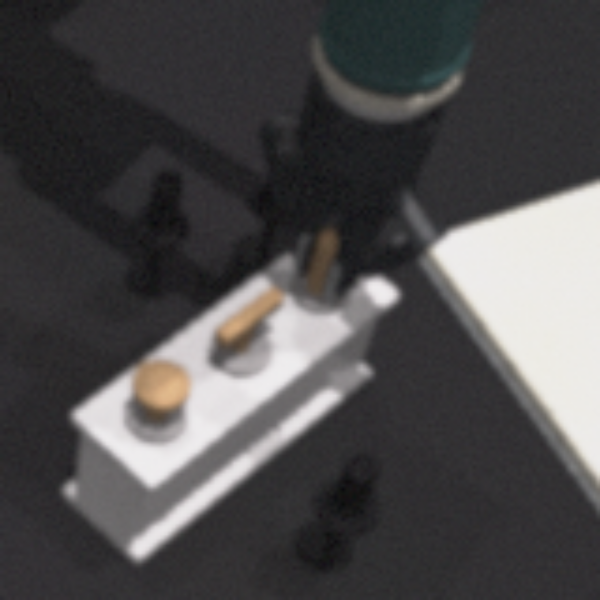

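Gripper holds the handle at crop (320,262), width 0.22 ≈ 19–20 mm. Now lift and carry the pin above the hole.

```bash
python3 - <<'E'
from h import *
manip.movel(np.array([*P,.27]),rate=.15); st('lift')
im=vision.grab_frame('scene');a=cv2.resize(im[60:220,330:490,::-1],(400,400),interpolation=cv2.INTER_CUBIC)
manip.movel(np.array([*H,.27]),rate=.25); s=st('over')
im=vision.grab_frame('scene');b=cv2.resize(im[140:300,140:300,::-1],(400,400),interpolation=cv2.INTER_CUBIC)
tip=np.array(s['tool_pos'])-[0,0,.083]
print('exp tip scene',proj('scene',tip),'crop',(proj('scene',tip)-140)*2.5)
cv2.imwrite('pics/s3.png',np.hstack([a,b]))
im=vision.grab_frame('top');print('top exp',proj('top',tip),(proj('top',tip)-[336,81])*2.5)
cv2.imwrite('pics/t3.png',cv2.resize(im[81:241,336:496,::-1],(400,400),interpolation=cv2.INTER_CUBIC))
E
```

```text
lift 6.92 [0.5345 0.3152 0.2688] F [ 0.52  1.27 -1.08] M [-0.02  0.03 -0.02] w 0.217
over 9.18 [ 0.6104 -0.1937  0.27  ] F [-0.16 -0.03 -0.65] M [-0.03  0.03 -0.05] w 0.218
exp tip scene [219.52598253 253.35833509] crop [198.81495633 283.39583773]
top exp [421.92866541 153.52430403] [214.82166353 181.31076007]
```

View pics/s3.png

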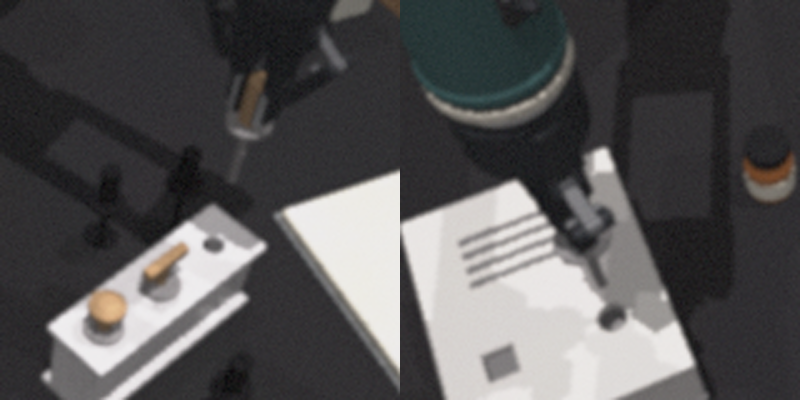

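View pics/t3.png

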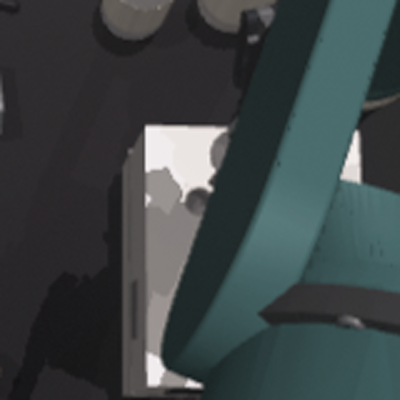

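Pin hangs straight in the grip; the tip is at scene crop (203,286), about 1–2 px from expected. Hole is at crop (212,317). I'll descend to just above the mouth and check.

```bash
python3 - <<'E'
from h import *
manip.movel(np.array([*H,.222]),rate=.12); s=st('near')
im=vision.grab_frame('scene');x0,y0=195,225
b=cv2.resize(im[y0:y0+60,x0:x0+60,::-1],(600,600),interpolation=cv2.INTER_CUBIC)
for r,p in((.012,[*H,.13]),(.004,np.array(s['tool_pos'])-[0,0,.083])):
    pts=np.array([(proj('scene',[p[0]+r*np.cos(t),p[1]+r*np.sin(t),p[2]])-[x0,y0]+.5)*10-.5 for t in np.linspace(0,6.28,40)])
    cv2.polylines(b,[pts.round().astype(int)],True,(0,0,255),1)
cv2.imwrite('pics/s4.png',b)
E
```

```text
near 9.83 [ 0.6106 -0.1947  0.2222] F [ 0.17 -0.56  0.31] M [ 0.02 -0.01  0.04] w 0.217
```

View pics/s4.png

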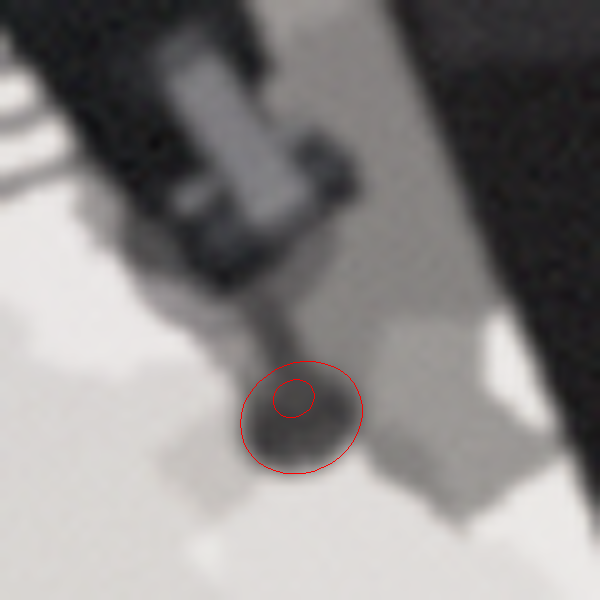

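```bash
python3 - <<'E'
from h import *
for z,r in((.190,.06),(.172,.06),(.158,.05),(.148,.05)):
    manip.movel(np.array([*H,z]),rate=r); s=st(z)
    F=np.array(s['contact_force'])
    if np.hypot(F[0],F[1])>6 or F[2]>18: print('STOP');break
manip.wait(.7);st('pressed')
im=vision.grab_frame('scene');cv2.imwrite('pics/s5.png',im[:,:,::-1])
E
```

```text
0.19 10.57 [ 0.6105 -0.1948  0.1898] F [ 0.18  0.98 -0.25] M [ 0.   -0.03 -0.02] w 0.215
0.172 11.02 [ 0.6101 -0.1946  0.1714] F [ 1.29  0.68 -1.19] M [ 0.03  0.04 -0.  ] w 0.221
0.158 11.45 [ 0.611  -0.195   0.1581] F [ 0.56 -0.07  1.57] M [-0.13 -0.32 -0.03] w 0.218
0.148 11.8 [ 0.611  -0.1951  0.1487] F [ 0.45 -0.62  6.19] M [ 0.01 -0.19  0.01] w 0.215
pressed 12.5 [ 0.611  -0.1951  0.149 ] F [ 1.64 -0.16  6.36] M [ 0.03 -0.09 -0.02] w 0.218
```

View pics/s5.png

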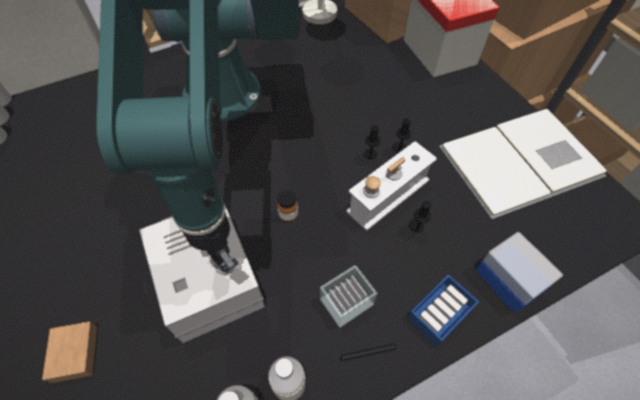

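```bash
python3 - <<'E'
from h import *
im=vision.grab_frame('top');cv2.imwrite('pics/t5.png',im[:,:,::-1])
for _ in range(4): st()
print(proj('top',[.39,-.2,.05]))
for d in vision.recognise('top','tray')+vision.masks_of('top','tray'): print(d['confidence'],d.get('position'), None if 'pixels' not in d else np.argwhere(d['pixels']).mean(0))
E
```

```text
12.6 [ 0.611  -0.1951  0.149 ] F [0.11 0.22 6.44] M [-0.04 -0.11 -0.02] w 0.218
 12.6 [ 0.611  -0.1951  0.149 ] F [0.11 0.22 6.44] M [-0.04 -0.11 -0.02] w 0.218
 12.6 [ 0.611  -0.1951  0.149 ] F [0.11 0.22 6.44] M [-0.04 -0.11 -0.02] w 0.218
 12.6 [ 0.611  -0.1951  0.149 ] F [0.11 0.22 6.44] M [-0.04 -0.11 -0.02] w 0.218
[414.82874569 268.0808494 ]
```

View pics/t5.png

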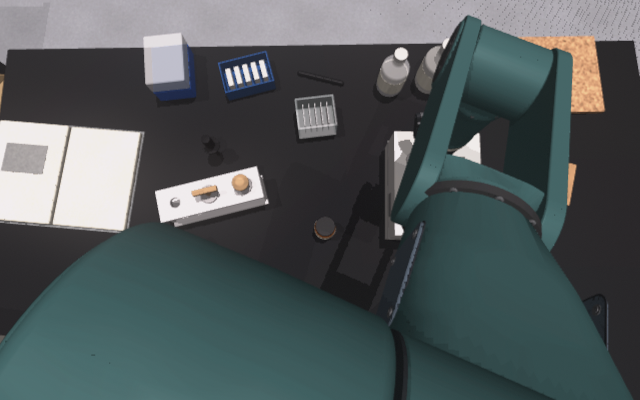

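Tray front is hidden by the arm. Force ≈6.4–7 N suggests about 11–13 mm of travel. I'll press 2.5 mm deeper for margin, then rise and look.

```bash
python3 - <<'E'
from h import *
manip.movel(np.array([*H,.1455]),rate=.05);manip.wait(.5);s=st('deep')
im=vision.grab_frame('scene');cv2.imwrite('pics/s6.png',cv2.resize(im[195:345,130:280,::-1],(600,600),interpolation=cv2.INTER_CUBIC))
manip.movel(np.array([*H,.27]),rate=.12);st('up')
M=(H+P)/2
manip.movel(np.array([*M,.27]),rate=.2);st('mid')
for n in('top','scene'):
    im=vision.grab_frame(n);cv2.imwrite(f'pics/{n}7.png',im[:,:,::-1])
E
```

```text
deep 13.45 [ 0.6111 -0.1951  0.1466] F [0.88 0.28 7.36] M [ 0.08 -0.09 -0.03] w 0.222
up 14.69 [ 0.6098 -0.1945  0.2688] F [ 0.83  0.46 -0.67] M [-0.04  0.05 -0.02] w 0.222
mid 16.13 [0.573  0.0595 0.27  ] F [-0.04 -0.17 -0.19] M [ 0.01 -0.03 -0.01] w 0.22
```

View pics/s6.png

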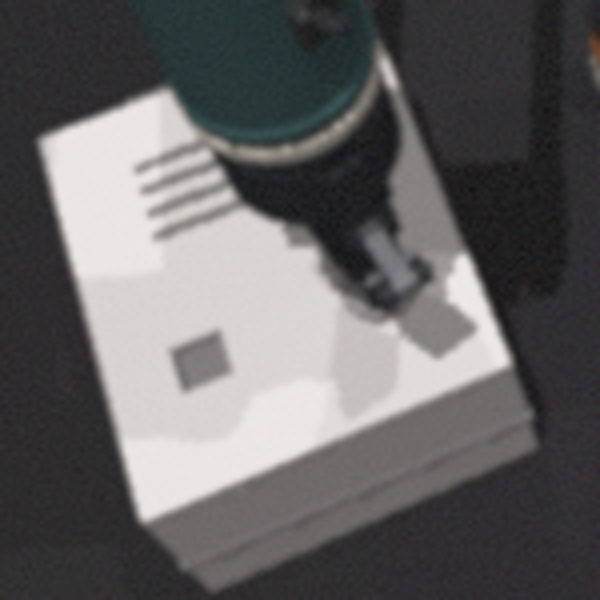

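View pics/top7.png

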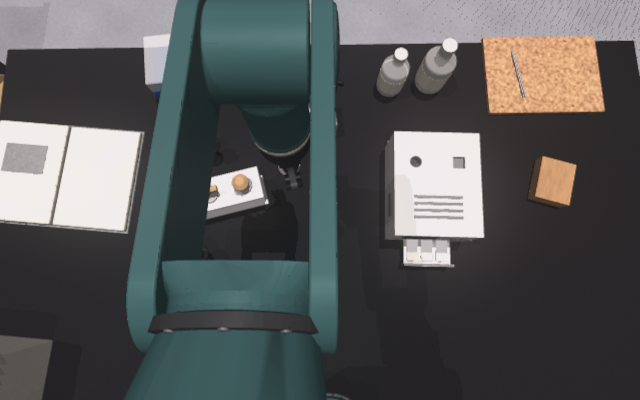

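View pics/scene7.png

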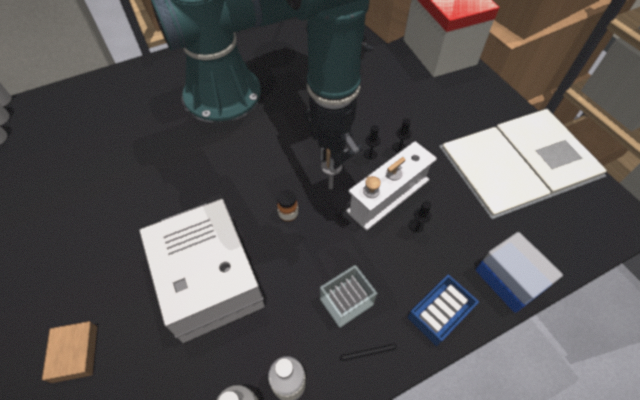

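Tray is out at top (428,252), slides visible. Now I locate the empty rack hole from the earlier pictures, t5 at (174,202) and s5 at (416,158).

```bash
python3 - <<'E'
from h import *
a=cv2.imread('pics/t5.png');b=cv2.imread('pics/s5.png')
o=np.zeros((400,800,3),'uint8')
for k,(n,im,x0,y0) in enumerate((('top',a,155,182),('scene',b,396,138))):
    c=cv2.resize(im[y0:y0+40,x0:x0+40],(400,400),interpolation=cv2.INTER_CUBIC)
    pts=np.array([(proj(n,[P[0]+.011*np.cos(t),P[1]+.011*np.sin(t),.095])-[x0,y0]+.5)*10-.5 for t in np.linspace(0,6.28,40)])
    cv2.polylines(c,[pts.round().astype(int)],True,(0,0,255),1); o[:,400*k:400*k+400]=c
cv2.imwrite('pics/c8.png',o)
print('tray',ray('top',428,239,.051),ray('top',428,267,.051),ray('top',437,237,.13))
E
```

```text
tray [ 0.45292003 -0.2323839   0.051     ] [ 0.39195599 -0.22865841  0.051     ] [ 0.45151025 -0.22934309  0.13      ]
```

View pics/c8.png

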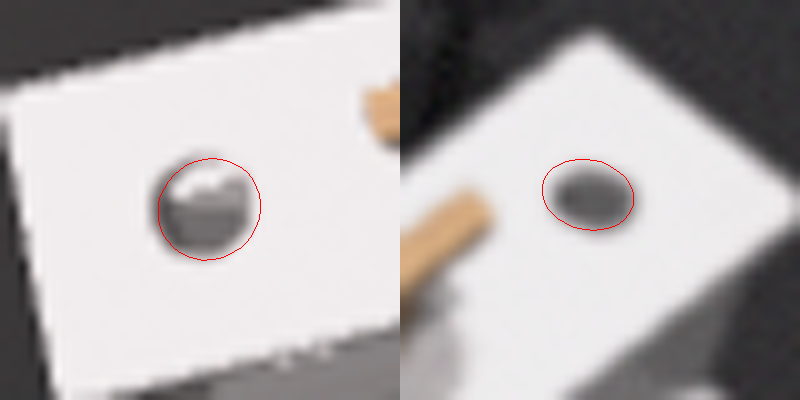

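Tray front is about 60 mm out. The rack hole centre is about 1.4 mm more to +y than my P. Returning the pin.

```bash
python3 - <<'E'
from h import *
Q=np.array([.535,.3167])
manip.movel(np.array([*Q,.27]),rate=.2)
manip.movel(np.array([*Q,.19]),rate=.12);s=st('near')
im=vision.grab_frame('scene');x0,y0=386,108
b=cv2.resize(im[y0:y0+60,x0:x0+60,::-1],(600,600),interpolation=cv2.INTER_CUBIC)
for r,p in((.011,[*Q,.095]),(.004,np.array(s['tool_pos'])-[0,0,.083])):
    pts=np.array([(proj('scene',[p[0]+r*np.cos(t),p[1]+r*np.sin(t),p[2]])-[x0,y0]+.5)*10-.5 for t in np.linspace(0,6.28,40)])
    cv2.polylines(b,[pts.round().astype(int)],True,(0,0,255),1)
cv2.imwrite('pics/s9.png',b)
E
```

```text
near 18.49 [0.5356 0.3168 0.1907] F [ 0.22  0.25 -1.02] M [ 0.04  0.   -0.06] w 0.218
```

View pics/s9.png

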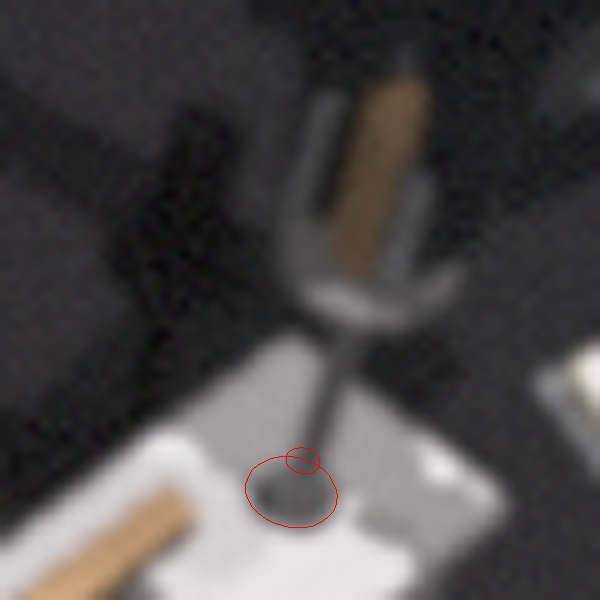

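Tip is entering the hole at crop (305,462), with the hole ring at (292,492). Aligned within tolerance, so lower.

```bash
python3 - <<'E'
from h import *
Q=np.array([.535,.3167])
for z in (.165,.14,.118,.1105,.109):
    manip.movel(np.array([*Q,z]),rate=.06);s=st(z);F=np.array(s['contact_force'])
    if np.hypot(F[0],F[1])>6 or F[2]>5: print('stop');break
im=vision.grab_frame('scene');cv2.imwrite('pics/s10.png',cv2.resize(im[90:210,356:476,::-1],(600,600),interpolation=cv2.INTER_CUBIC))
E
```

```text
0.165 19.11 [0.5348 0.3166 0.1645] F [ 1.39  1.22 -0.77] M [ 0.05 -0.    0.03] w 0.218
0.14 19.68 [0.5348 0.3166 0.1396] F [-0.17  0.09 -1.17] M [ 0.02 -0.05  0.06] w 0.219
0.118 20.19 [0.5347 0.3166 0.1175] F [ 1.08  0.33 -0.71] M [ 0.02 -0.01  0.04] w 0.216
0.1105 20.47 [0.5347 0.3166 0.1101] F [-0.5   0.18  0.07] M [-0.03 -0.   -0.04] w 0.214
0.109 20.72 [0.535  0.3167 0.109 ] F [ 0.1  -0.15 -0.27] M [-0.04 -0.02 -0.01] w 0.218
```

View pics/s10.png

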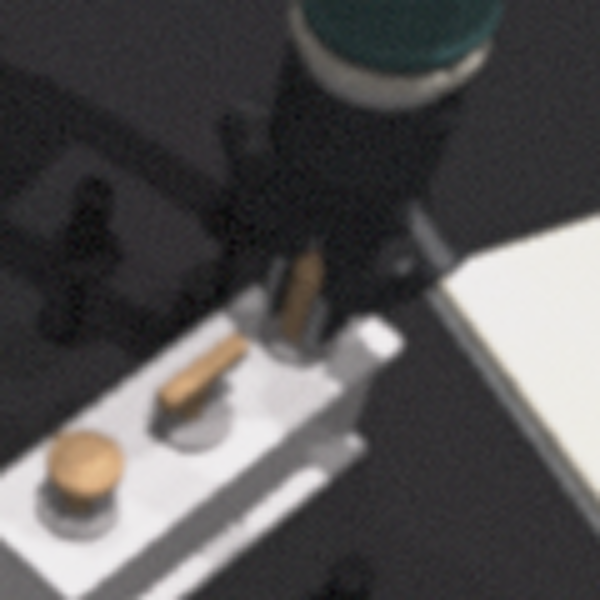

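Pin is down in its hole, collar at crop (293,347). A last small lowering, then release and retreat.

```bash
python3 - <<'E'
from h import *
Q=np.array([.535,.3167])
manip.movel(np.array([*Q,.1075]),rate=.04);st('seat')
hand.move_gripper(1.0);st('open')
manip.movel(np.array([*Q,.27]),rate=.12);st('up')
manip.reach(np.array([.50,-.02,.33]),ori(A));manip.wait(.3);st('away')
for n in('top','scene'):
    im=vision.grab_frame(n);cv2.imwrite(f'pics/{n}11.png',im[:,:,::-1])
E
python3 - <<'E'
import cv2,numpy as np
t=cv2.imread('pics/top11.png');s=cv2.imread('pics/scene11.png')
o=np.hstack([cv2.resize(t,(400,250)),cv2.resize(s,(400,250))])
f=lambda im,x,y,w,h:cv2.resize(im[y:y+h,x:x+w],(400,300),interpolation=cv2.INTER_CUBIC)
cv2.imwrite('pics/f11.png',np.vstack([o,np.hstack([f(t,145,150,140,105),f(s,340,110,120,90)])]))
E
```

```text
seat 21.02 [0.5354 0.3169 0.1083] F [-0.84 -0.43  6.13] M [-0.09  0.21 -0.01] w 0.218
open 21.68 [0.535  0.3167 0.1074] F [-0.61 -1.23 -0.05] M [ 0.04 -0.03 -0.02] w 1.002
up 23.18 [0.5345 0.3164 0.2691] F [ 1.16 -0.21  0.56] M [-0.    0.06 -0.04] w 0.999
away 24.78 [ 0.5002 -0.0193  0.3298] F [0.02 0.37 0.71] M [-0.04  0.04 -0.  ] w 0.996
```

View pics/f11.png

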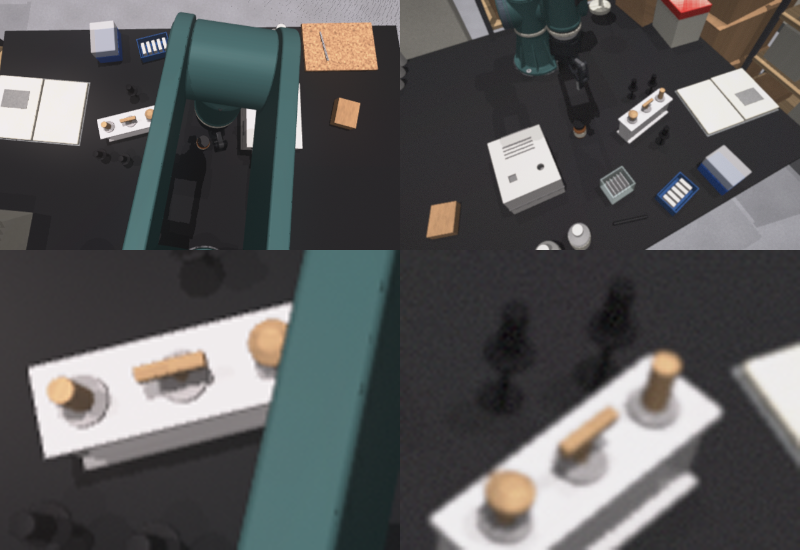

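Pin hangs upright in its hole (top crop (70,395), scene crop (660,395)), the gripper is clear, and the other tools are undisturbed.

```bash
python3 - <<'E'
from h import *
print(order.hand_in());st()
E
```

```text
the job is handed in; nothing more can be done
None
the job is handed in; nothing more can be done
```

The job is done and handed in at about 25 s of the 56 s allowed. I took the plain-handled pin from the rack and pushed it down through the round hole. That tripped the latch, and I hung the pin back in the same rack hole and let go.

- **Latch and tray:** The wrist read about 7.4 N at full depth. The top view after I withdrew the pin showed the tray about 60 mm out, with the slides visible.
- **Pin in the rack:** It read 6 N as the collar seated. The last pictures show it upright in its hole, the gripper clear and the neighbouring tools where they were.
- **Not fully confirmed:**
  - The push forces were 1–4 N lower than the spring figures suggest for that depth. The pin may have sat a few millimetres higher in the grip than I assumed, or the force reading may be offset. I pressed 2.5 mm deeper because of it.
  - The arm hid the tray in the final top view, so the tray was last seen about 9 s before hand-in. Nothing went near it after that.

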